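# Slide the top specimen plate onto the viewing stage

### The arm

A 6-joint arm with a two-finger parallel gripper is mounted at the origin on the work surface. World frame = base frame: x ahead of the robot, y to its left, z up, the work surface at z = 0. Lengths are in mm, angles in rad, forces in N, time in s.
With the tool pointing down it reaches from about 375 to 750 mm from the base axis. Payload 9 kg.
Tool frame: the origin (TCP) lies at the very end of the fingers, on their centre line; the grasp point (between the pads) lies 19 mm behind it (manip.hold_point_z is the distance from the TCP to the grasp point, in mm); y points along the fingers, x is the direction in which the jaws open and shut, and the axes are right-handed (so a half turn about y gives the same grasp; the last joint's range is limited). The gripper opens to 85 mm and grips with 20 to 120 N. Pads are 22 mm wide; open, the fingers measure 114 mm over their backs; the gripper's body (76 mm by 85 mm) begins 54 mm behind the grasp point. The pads swing forward as they close: fully open they stand 13 mm farther back than shut.
Start: joints at [0.966, 0.104, 0.097, 1.564, 0, 1.353], TCP at [226.343, 555.703, 231.331] pointing down, gripper open.
Joint ranges: [-2.99, 2.99], [-0.84, 1.86], [-1.1, 1.16], [-1.84, 2.11], [-1.51, 1.56], [-3.14, 3.14]. Speed limits (rad/s): [2.22, 2.22, 2.57, 3.14, 3.14, 3.14].

### API

Orientations are given as a 3x3 rotation matrix whose columns are the frame's x, y, z axes.
In Python, from plant import manip, optics, job gives the robot as it stands. Calls block until the motion is done:
- manip.movep(position, orientation): joint-space move of the TCP to a pose.
- manip.movel(position, orientation=None, max_speed=150): straight line of the TCP; orientation=None keeps the orientation; max_speed is the mean speed in mm/s.
- manip.movej(angles): joint-space move.
- manip.move_gripper(opening): opening from 0.0 (shut) to 1.0 (fully open); the grip force is fixed at half the most; returns when the fingers have stopped.
- manip.sleep(seconds).
- manip.solve_ik(position, orientation): joint angles nearest the present ones, or None.
- optics.camera(name): name is "scene" or "top" or "wrist"; returns a dict with "frame" (480x640x3 uint8, red, green, blue), "fov_y" (degrees; the focal length in pixels is half the picture's height over the tangent of half this angle, whatever the lens; pixels are square), "cx", "cy" (the principal point, pixels), "dist" ([k1, k2, p1, p2, k3] as OpenCV has them; the pictures are not rectified), "R" (3x3) and "t" (3): a world point X has camera coordinates R X + t. Camera axes: x right, y down, z forward; pixel columns grow to the right and rows downward; lengths in mm; the calibration is good to about 2 mm. A picture is of the moment at which its call begins. There is no depth.
A pose or a line that the arm cannot do raises manip.PlanningError and nothing moves.
- job.finish_job(): hands the job in, once; it reports no verdict.
Readings, each from a call of its own:
- manip.read_t(): time.
- manip.read_q(): joint angles.
- manip.read_qvel(): joint speeds.
- manip.read_tau(): joint torques, N m.
- manip.read_ee_pos(): TCP position.
- manip.read_tool_rot(): TCP orientation.
- manip.read_ft_force(): force on the tool from outside, world axes, zero at the start.
- manip.read_moment(): the same for the moment, N m.
- manip.read_width(): opening from 0.0 (shut) to 1.0 (fully open).
Only numpy, scipy, OpenCV 4.12 (cv2) and the standard library are available. Lean on these libraries where they do the work, as an engineer would, in place of code of your own. Each camera call takes 0.05 s, during which the arm holds its last target.

### The job

Slide the blue-framed specimen plate off the top of the stack and across onto the black viewing stage, past the orange spring finger, and press its front edge home on the red pad of the stop with a light, steady push of about 8 newtons; then let go and leave it lying flat, still touching the pad and against the aluminium rail. Slide it, do not lift it; never push harder than 15 newtons, because the glass chips; and do not shift the two grey plates below or disturb the things around.

Things in the scene. Friction and masses are not known exactly. Their poses are not given: they have to be found in the camera images.
- top_plate_c (a point): Centre (half-way up) of the plate to slide: blue-framed glass plate, 84 (x) x 110 (y) x 10 (z) mm, about 200 g, flat on the stack. Its y axis points roughly along the stage's +y, the slide direction. Too wide to pinch; push it on its rear (-y) edge. At the start its underside is 46 and its top 56 mm above the table; on the stage its top is at 54.5. Slippery (friction about 0.25).
- mid_plate_c (a point): Centre of the middle plate of the stack, grey frame, same size, directly under the blue plate (top face 46 mm above the table). Loose; may lie up to about 3 mm out of line with the blue one. Must stay.
- low_plate_c (a point): Centre of the bottom plate of the stack, grey frame, same size (top face 36 mm above the table), on the plinth. Loose. Must stay.
- stage: Fixed black-topped viewing stage with a low grey plinth for the stack. Origin on the table; +y is the slide direction, z up. In its frame, mm: black surface 44.5 high (1.5 below the blue plate's underside), x -75..75, y -65..90; plinth 26 high, x -50..50, y -189..-67. A plate lying home has its centre at x = 0, its -x edge on the rail and its +y edge on the red pad.
- rail (a point): Foot of the middle of the fixed aluminium rail's inner face, on the stage surface, at stage x = -42, y = 12.5 mm; axes as the stage. The rail runs along y, stage y -45 to 70 mm, and stands 5 mm above the surface, with a flared lead-in from y = -65; a second flared lead-in, 5 mm high, stands opposite at stage x about 52 to 60, y -64 to -43.
- spring_finger (a joint): Orange spring finger on the stage's +x side: upright round nose, 18 mm radius, 8 mm high, axis at stage x = 57, y = -10 mm when released. Value: how far it is pushed out to +x, 0 to 0.010 m; 600 N/m spring, loaded with 2.4 N at 0. The passing plate wedges it out by 3 mm or more, which takes some 3 to 10 N of push, and is then held against the rail by it.
- stop_bar: Fixed steel bar at the end of the stage, 76 x 14 x 9 mm, that carries the stop: a red pad, 50 mm wide, ahead of (-y of) the bar. The pad's face stands 10 to 24 mm ahead of the bar's face, set anew each time and not measured: find it by feel or sight. It gives 1 mm per 5 N, 4 mm at most. Origin: foot of the middle of the bar's face towards -y, on the stage surface; axes as the stage.
- vial_c (a point): Centre of a small capped vial, 24 mm across, 45 mm high, standing on the table on the rail side of the stage. Bystander.
- tip_c (a point): Centre of a yellow box, 85 x 120 x 60 mm, on the table to the robot's right. Bystander.
- reagent_c (a point): Centre of an amber bottle, 60 mm across, 130 mm high, on the table to the robot's left. Bystander.
- beaker_c (a point): Centre of a glass beaker, 70 mm across, 90 mm high, on the table to the robot's left. Bystander.
There are look-alikes about, which are no part of the job. What is shaped like the part that bears top_plate_c but pink or turquoise is not meant.

How it is judged (in metres and radians):
On the way, in this order (a step that is already met when the one before it is completed fails the run):
1. the blue plate has been slid across so that its centre is over the stage (y of top_plate_c in the frame of stage above -0.06 m and z of top_plate_c in the frame of stage below 0.053 m), for 0.05 s.
2. past the spring finger, the blue plate is pressed on the red pad of the stop with at least 4 N (contact force between top_plate and stop_bar above 4 N and value of joint spring_finger above 0.0015 m), for 0.15 s.
At the end, for the whole second after the job is handed in: The blue plate lies at rest, flat on the stage (tilt under 0.03 rad, centre under 51.5 mm high), still touching the red pad (over 0.2 N, centre less than 81 mm from the stop bar), against the rail (centre within 2 mm of stage x = 0) and in line to 0.03 rad (contact force between top_plate and stop_bar above 0.2 N and y of top_plate_c in the frame of stop_bar above -0.081 m and x of top_plate_c in the frame of stage between -0.002 and 0.002 m and z of top_plate_c in the frame of stage below 0.0515 m and angle between the y axis of top_plate_c and the y axis of stage, either way round below 0.03 rad and angle between top_plate_c's own z axis and vertical below 0.03 rad and linear speed of top_plate below 0.01 m/s).
It fails at once if the fingers push the blue plate with more than 15 N (contact force between the fingers and top_plate above 15 N).
It fails at once if the blue plate is driven into the stop with more than 15 N (contact force between top_plate and stop_bar above 15 N).
It fails at once if the blue plate is lifted or tipped (centre more than 10 mm above its start, or tilted more than 0.2 rad) (z of top_plate_c in the frame of stage above 0.061 m or angle between top_plate_c's own z axis and vertical above 0.2 rad).
It fails at once if the middle or the bottom plate is shifted by more than 5 mm (distance of any of mid_plate_c, low_plate_c from where it was at the start of the episode above 0.005 m).
It fails at once if a bystander is moved by more than 15 mm (distance of any of vial_c, tip_c, reagent_c, beaker_c from where it was at the start of the episode above 0.015 m).
It also fails if it takes over 56 s, if anything falls off the work surface, if the arm or the gripper's body presses on something with over 40 N, if the wrist force passes 120 N, or if a joint passes its speed limit or range.

## Working session

There is one attempt and no reset: what is moved stays moved. The work goes in short steps, each a Python script; the robot and the scene stay as the last script left them, time stands still between calls to the robot, and variables do not carry over. Pictures are saved under pics/ and viewed, and the job is handed in when it is done.

```bash
mkdir -p pics; ls; python3 - <<'E'
from plant import manip, optics, job
import cv2, numpy as np
for n in ["scene","top","wrist"]:
    c=optics.camera(n)
    cv2.imwrite(f"pics/{n}0.png",c["frame"][:,:,::-1])
    print(n,c["fov_y"],c["cx"],c["cy"],c["dist"],np.round(c["R"],4).tolist(),np.round(c["t"],1))
print(manip.read_t(),manip.read_ee_pos(),manip.read_ft_force(),manip.read_tool_rot(),manip.read_width())
E
```

```text
pics
scene 52.229884633207966 321.16874245278706 244.2353834489361 [-0.04020863  0.          0.          0.          0.        ] [[-0.0847, 0.9964, 0.0088], [0.7838, 0.0721, -0.6168], [-0.6152, -0.0454, -0.7871]] [  27.5 -400.5 1477.7]
top 48.213033084284575 315.1040530264316 236.9496933829092 [-0.0914088  0.         0.         0.         0.       ] [[-0.0213, -0.9997, 0.0132], [-0.9928, 0.0196, -0.1182], [0.1179, -0.0157, -0.9929]] [   1.2  552.4 1109.6]
wrist 69.29401997080132 322.24634048535995 241.46171623189431 [0.0130462 0.        0.        0.        0.       ] [[0.3785, 0.9256, -0.0012], [0.8847, -0.3614, 0.2945], [0.2722, -0.1125, -0.9556]] [-598.5  -38.1  379.7]
0.15 [226.18974652 555.46889392 230.7258272 ] [ 0.05931158 -0.6099274   0.47580768] [[ 3.77214935e-01 -5.30813302e-04 -9.26125591e-01]
 [ 9.26125239e-01 -8.27368313e-04  3.77215266e-01]
 [-9.66477849e-04 -9.99999517e-01  1.79503912e-04]] 0.9986955156338302
```

View pics/top0.png

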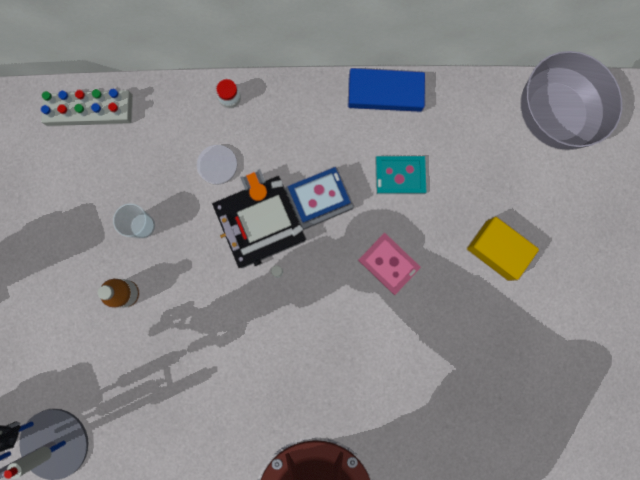

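View pics/scene0.png

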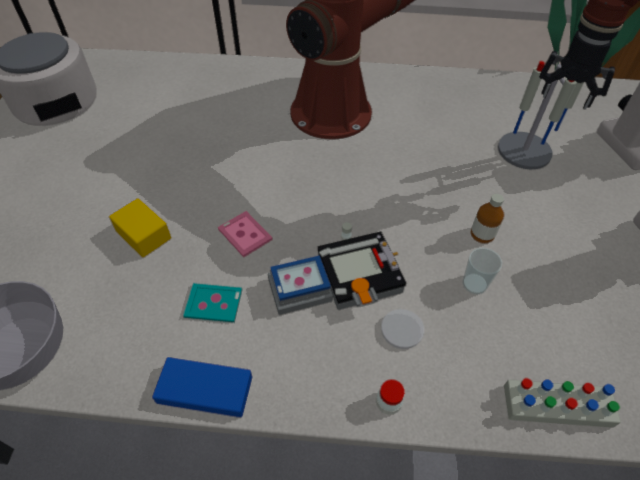

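View pics/wrist0.png

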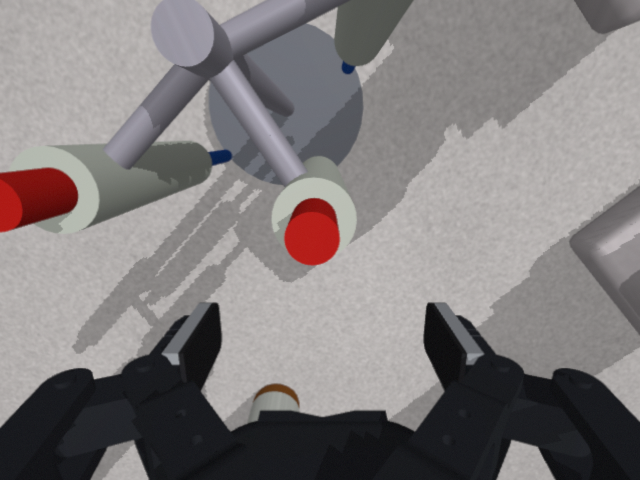

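```bash
cat > h.py <<'E'
from plant import manip, optics, job
import cv2, numpy as np
def K(c):
    f=240/np.tan(np.radians(c["fov_y"])/2); return np.array([[f,0,c["cx"]],[0,f,c["cy"]],[0,0,1]])
def ray(c,uv):
    uv=np.asarray(uv,float).reshape(-1,1,2)
    n=cv2.undistortPoints(uv,K(c),np.array(c["dist"])).reshape(-1,2)
    d=np.c_[n,np.ones(len(n))]@c["R"]
    o=-np.array(c["R"]).T@np.array(c["t"]); return o,d
def onz(c,uv,z):
    o,d=ray(c,uv); s=(z-o[2])/d[:,2]; return o+d*s[:,None]
def proj(c,X):
    rv=cv2.Rodrigues(np.array(c["R"]))[0]
    return cv2.projectPoints(np.asarray(X,float).reshape(-1,1,3),rv,np.array(c["t"],float),K(c),np.array(c["dist"]))[0].reshape(-1,2)
def crop(c,x0,y0,w,h,s,name):
    im=c["frame"][y0:y0+h,x0:x0+w,::-1]
    cv2.imwrite(name,cv2.resize(im,None,fx=s,fy=s,interpolation=cv2.INTER_CUBIC))
E
python3 - <<'E'
from h import *
import pickle
c=optics.camera("top");s=optics.camera("scene")
pickle.dump((c,s),open("v0.pkl","wb"))
crop(c,200,150,160,120,5,"pics/top_crop.png")
crop(s,260,220,160,100,5,"pics/scene_crop.png")
E
```

```text
(no output)
```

View pics/top_crop.png

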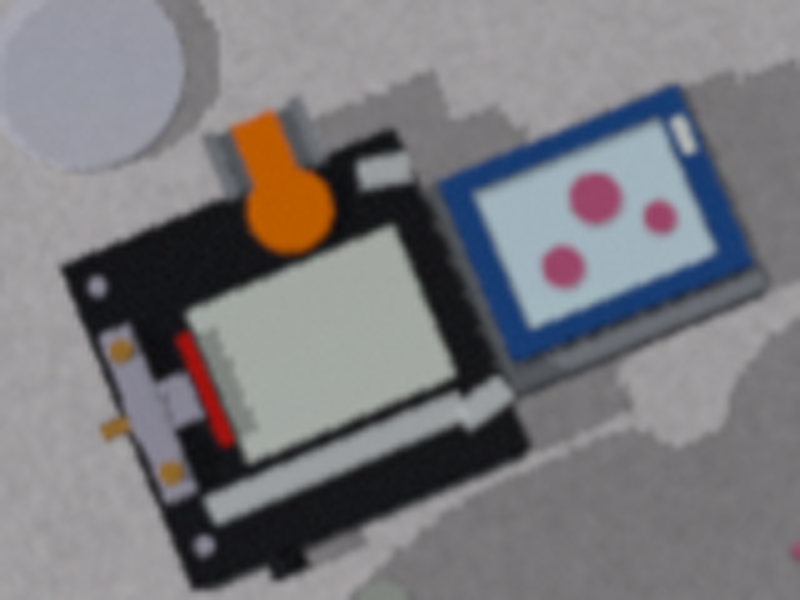

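View pics/scene_crop.png

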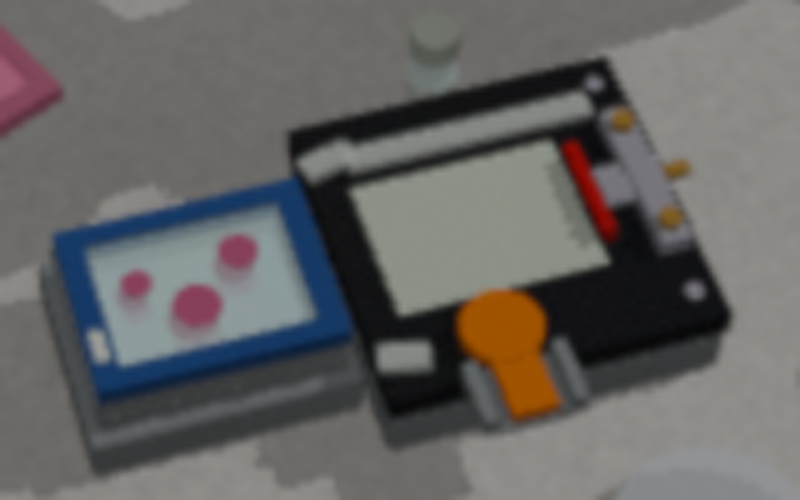

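```bash
cat > meas.py <<'E'
from h import *
def rect_mask(c,m,z,box):
    M=np.zeros(m.shape,np.uint8); x0,y0,w,h=box; M[y0:y0+h,x0:x0+w]=m[y0:y0+h,x0:x0+w]
    cs,_=cv2.findContours(M,cv2.RETR_EXTERNAL,cv2.CHAIN_APPROX_NONE)
    k=max(cs,key=cv2.contourArea); P=onz(c,k.reshape(-1,2),z)[:,:2]
    return cv2.minAreaRect(P.astype(np.float32)),k
def blue(c,box):
    f=c["frame"].astype(int); 
    hsv=cv2.cvtColor(c["frame"],cv2.COLOR_RGB2HSV)
    m=((hsv[...,0]>100)&(hsv[...,0]<125)&(hsv[...,1]>130)).astype(np.uint8)
    return m
E
python3 - <<'E'
from meas import *
import pickle
c,s=pickle.load(open("v0.pkl","rb"))
for n,C,box in (("top",c,(200,150,160,120)),("scene",s,(260,240,80,80))):
    r,k=rect_mask(C,blue(C,box),56,box); print(n,"blue",r, k.reshape(-1,2).min(0),k.reshape(-1,2).max(0))
# stage corners, order (-75,90)?
top=np.array([[63,268],[393,132],[527,450],[200,588]])/5.+[200,150]-0.4   # (75,90),(75,-65),(-75,-65),(-75,90)
sc=np.array([[728,322],[392,412],[290,130],[605,60]])/5.+[260,220]-0.4
S=np.array([[75,90],[75,-65],[-75,-65],[-75,90]],float)
for C,uv in((c,top),(s,sc)):
    P=onz(C,uv,44.5)[:,:2]; print(np.round(P,1).tolist(), [round(float(np.linalg.norm(P[i]-P[(i+1)%4])),1) for i in range(4)])
    A=S-S.mean(0);B=P-P.mean(0);H=A.T@B
    th=np.arctan2(H[0,1]-H[1,0],H[0,0]+H[1,1]); R=np.array([[np.cos(th),-np.sin(th)],[np.sin(th),np.cos(th)]])
    o=P.mean(0)-R@S.mean(0); print("stage",o,np.degrees(th), (P-(S@R.T+o)).round(1).tolist())
E
```

```text
top blue ((639.9296264648438, -19.43262481689453), (83.8746109008789, 109.59649658203125), 21.34998893737793) [288 168] [349 221]
scene blue ((644.4644165039062, -17.749771118164062), (87.69222259521484, 111.85469055175781), 21.67569351196289) [271 255] [330 299]
[[627.5, 207.3], [683.7, 66.1], [545.7, 11.4], [490.3, 149.5]] [151.9, 148.4, 148.8, 148.9]
stage [591.49328881  96.99094412] 22.0102147866133 [[0.2, -1.3], [-1.7, 1.3], [-0.6, 2.8], [2.0, -2.8]]
[[635.2, 205.9], [692.5, 65.9], [548.9, 10.6], [494.7, 152.0]] [151.3, 153.9, 151.4, 150.5]
stage [597.35561584  96.98972927] 21.325242877864437 [[0.7, -2.2], [1.7, 2.2], [-2.3, 1.5], [-0.1, -1.5]]
```

The top view shows three look-alikes: blue (320,195), turquoise (401,174) and pink (388,264). The blue one fits: it sits on the grey stack beside the black stage, and the enlarged crop confirms its frame at x 288–349, y 168–221. The measured size is 84 x 110 mm, with its centre near (640,-19) and yaw of about 21.4°. The stage is near (594,97), with a yaw of about 21.6°.

I'll shut the gripper, hover behind the stack and look with the wrist camera.

```bash
cat >> h.py <<'E'
def Rt(deg):
    a=np.radians(deg); c,s=np.cos(a),np.sin(a)
    return np.array([[c,0,-s],[s,0,c],[0,-1,0]])
def R2(deg):
    a=np.radians(deg); c,s=np.cos(a),np.sin(a); return np.array([[c,-s],[s,c]])
E
python3 - <<'E'
from h import *
import pickle
o=np.array([594,97.]); 
p=o+R2(21.6)@np.array([0,-225.])
T=[p[0],p[1],225.]
q=manip.solve_ik(T,Rt(21.6)); print(T,q)
if q is not None:
    manip.movep(T,Rt(21.6)); manip.move_gripper(0.0)
    c=optics.camera("wrist"); cv2.imwrite("pics/w1.png",c["frame"][:,:,::-1])
    t=optics.camera("top"); s=optics.camera("scene"); pickle.dump((t,s,c),open("v1.pkl","wb"))
    crop(t,200,150,160,120,5,"pics/top_crop1.png")
    print(manip.read_t(),manip.read_ee_pos(),manip.read_ft_force(),manip.read_width(),manip.read_q())
E
```

```text
[np.float64(676.8280243540526), np.float64(-112.19970932485654), 225.0] [-0.35432424  0.3777092   0.39927689  1.59236402  0.          0.83948097]
4.0 [ 676.81281146 -112.21042744  225.00415717] [-0.37056553  0.33134257 -0.26145513] 0.0010525158039679395 [-3.54352507e-01  3.77690086e-01  3.99261023e-01  1.59238546e+00
  1.22349259e-05  8.39504956e-01]
```

View pics/w1.png

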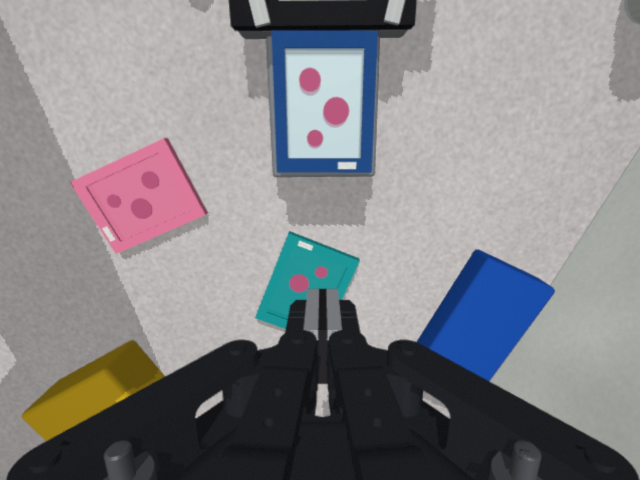

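The wrist view shows the blue plate at (275–378, 30–175), the stage lead-ins at the top, and the turquoise and pink look-alikes lying on the table. I'll move forward for one overhead wrist look at the stage and plate.

```bash
python3 - <<'E'
from h import *
import pickle
p=np.array([676.8,-112.2])+R2(21.6)@np.array([0,125.])
manip.movel([p[0],p[1],225],Rt(21.6),200)
manip.sleep(0.2)
c=optics.camera("wrist"); cv2.imwrite("pics/w2.png",c["frame"][:,:,::-1])
pickle.dump(c,open("w2.pkl","wb"))
print(manip.read_t(),manip.read_ee_pos(),manip.read_ft_force())
E
```

```text
5.025 [631.01894781   3.02637187 224.72423448] [ 0.31242326 -0.194875   -0.22645712]
```

View pics/w2.png

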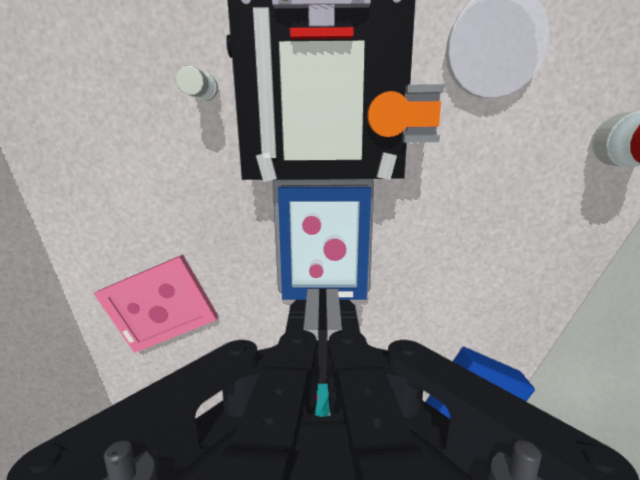

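View pics/top_crop1.png

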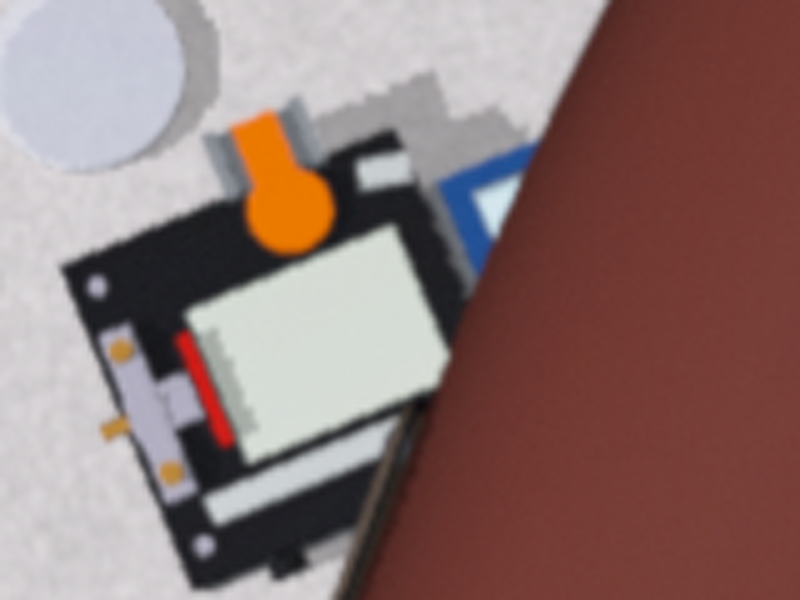

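```bash
python3 - <<'E'
from meas import *
import pickle
c=pickle.load(open("w2.pkl","rb"))
t,s=pickle.load(open("v0.pkl","rb"))
r,k=rect_mask(c,blue(c,0),56,(260,170,130,140)); print("blue wrist",r)
# edges of the blue plate: left side px & top side
m=blue(c,0); 
def line_pts(P): 
    vx,vy,x,y=cv2.fitLine(P.astype(np.float32),cv2.DIST_HUBER,0,.01,.01).ravel(); return np.array([x,y]),np.degrees(np.arctan2(vy,vx))
L=[];Rr=[]
for v in range(195,280):
    u=np.where(m[v,260:390])[0]+260; L.append((u.min()-.5,v)); Rr.append((u.max()+.5,v))
for n,P in(("L",L),("R",Rr)):
    print("blue",n,line_pts(onz(c,P,56)[:,:2]))
g=c["frame"].astype(int).sum(2)
# stage left edge, right edge of black; and rail inner edge
SL=[];SR=[]
for v in list(range(10,30))+list(range(65,172)):
    u=np.where(g[v,200:300]<120)[0]+200
    if len(u): SL.append((u.min()-.5,v))
for v in list(range(15,85))+list(range(145,172)):
    u=np.where(g[v,340:430]<120)[0]+340
    if len(u): SR.append((u.max()+.5,v))
SF=[]
for u in list(range(246,258))+list(range(280,370)):
    v=np.where(g[165:200,u]<120)[0]+165
    if len(v): SF.append((u,v.max()+.5))
for n,P in(("SL",SL),("SR",SR),("SF",SF)): print(n,line_pts(onz(c,P,44.5)[:,:2]))
# rail inner top edge: bright -> dark moving right in u 262..285
RI=[]
for v in range(20,150):
    w=g[v,255:283]; b=np.where(w>350)[0]
    if len(b): 
        run=b[0]
        j=run
        while j<len(w) and w[j]>300: j+=1
        RI.append((255+j-.5,v))
print("RI(z49.5)",line_pts(onz(c,RI,49.5)[:,:2]))
for C,n in((c,"w"),(t,"t"),(s,"s")):
    h=cv2.cvtColor(C["frame"],cv2.COLOR_RGB2HSV)
    mo=((h[...,0]>8)&(h[...,0]<18)&(h[...,1]>200)&(h[...,2]>120)).astype(np.uint8)
    mo=cv2.morphologyEx(mo,cv2.MORPH_OPEN,np.ones((3,3)))
    nn,lab,st,ce=cv2.connectedComponentsWithStats(mo); i=[i for i in range(1,nn) if st[i,4]>50]
    print(n,[(st[j].tolist(),onz(C,ce[j],52.5)[0].round(1).tolist()) for j in i])
    mr=(((h[...,0]<4)|(h[...,0]>176))&(h[...,1]>200)&(h[...,2]>120)).astype(np.uint8)
    nn,lab,st,ce=cv2.connectedComponentsWithStats(mr)
    print("red",[(st[j].tolist(),onz(C,ce[j],50)[0].round(1).tolist()) for j in range(1,nn) if st[j,4]>30])
E
```

```text
blue wrist ((641.9814453125, -20.965126037597656), (83.29132080078125, 110.52618408203125), 21.430458068847656)
blue L (array([600.795   , -30.100153], dtype=float32), np.float32(-68.7175))
blue R (array([682.1951   ,  -9.8919115], dtype=float32), np.float32(-69.00541))
SL (array([525.7516 ,  67.68338], dtype=float32), np.float32(-68.05702))
SR (array([656.785  , 138.02785], dtype=float32), np.float32(-67.95882))
SF (array([588.7157  ,  24.083069], dtype=float32), np.float32(21.467615))
RI(z49.5) (array([550.5388  ,  92.605545], dtype=float32), np.float32(-68.09451))
w [([368, 91, 72, 46, 2235], [659.1, 111.4, 52.5])]
red [([291, 27, 62, 10, 533], [574.0, 144.3, 50.0])]
t [([248, 173, 18, 27, 311], [657.2, 113.0, 52.5])]
red [([217, 80, 19, 18, 269], [880.6, 177.6, 50.0]), ([76, 91, 7, 7, 40], [879.6, 505.4, 50.0]), ([58, 105, 8, 8, 42], [847.2, 544.1, 50.0]), ([109, 104, 8, 7, 40], [846.8, 428.9, 50.0]), ([236, 217, 10, 22, 52], [573.5, 146.3, 50.0]), ([5, 471, 7, 6, 34], [66.3, 640.4, 50.0])]
s [([352, 278, 19, 25, 294], [661.2, 113.2, 52.5])]
red [([523, 379, 9, 8, 53], [839.8, 428.1, 50.0]), ([381, 380, 23, 22, 393], [876.1, 176.8, 50.0]), ([585, 384, 9, 8, 55], [840.0, 543.4, 50.0]), ([568, 399, 9, 9, 58], [872.2, 504.9, 50.0])]
```

```bash
python3 - <<'E'
from h import *
import pickle
c=pickle.load(open("w2.pkl","rb"))
p=np.array([631.02,3.03,224.72]); R=Rt(21.6)
for dz in (-11,0,11):
  print(dz,[proj(c,p+R@np.array([0,-b,dz])).round(0).tolist()[0] for b in (-13,0,13,19)])
crop(c,260,270,120,90,6,"pics/tip.png")
E
```

```text
-11 [[323.0, 312.0], [323.0, 326.0], [323.0, 342.0], [323.0, 350.0]]
0 [[323.0, 292.0], [323.0, 304.0], [323.0, 319.0], [323.0, 326.0]]
11 [[323.0, 271.0], [323.0, 282.0], [323.0, 295.0], [323.0, 302.0]]
```

View pics/tip.png

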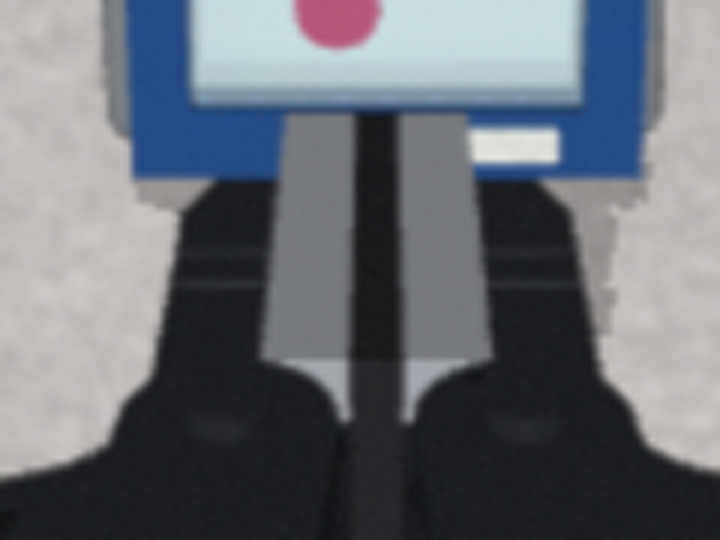

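Stage fit: origin ≈ (594,96.3), yaw 21.9°. In the stage frame the plate centre is (0.6,-126.7) and the pad face is at y≈50. The fingertip height relative to the TCP is ambiguous in the image, so I'll touch the free corner of the fixed black stage lightly (known height 44.5) to find it.

```bash
cat >> h.py <<'E'
YAW=21.9; O=np.array([594.0,96.3]); RS=R2(YAW)
def W(x,y,z): p=O+RS@np.array([x,y]); return [p[0],p[1],z]
def ST(p): return RS.T@(np.array(p[:2])-O)
def F(n=3):
    f=np.mean([manip.read_ft_force() for _ in range(n)],0); return np.r_[RS.T@f[:2],f[2]]
E
python3 - <<'E'
from h import *
R=Rt(YAW)
manip.movep(W(48,38,150),R)
manip.movel(W(48,38,62),R,120); manip.sleep(.15)
f0=F(); print("base",f0,manip.read_t(), [F(1).round(2).tolist() for _ in range(3)])
z=62
while z>36:
    z-=1 ; manip.movel(W(48,38,z),R,15)
    f=F(2)-f0
    if abs(f[2])>1.5: break
print(z,manip.read_ee_pos(),f,manip.read_t())
manip.movel(W(48,38,z+15),R,100)
print(manip.read_t(),F()-f0)
E
```

```text
base [ 0.12235159 -1.05278109  0.31572694] 6.7583 [[0.12, -1.05, 0.32], [0.12, -1.05, 0.32], [0.12, -1.05, 0.32]]
44 [624.55976886 149.49489644  44.61613161] [-1.89267653  2.02499157  5.66987004] 11.2583
11.5583 [ 0.22067892  1.05798317 -0.03105004]
```

The tip touches at TCP z≈44.6, so the TCP really is the fingertip. Next I'll go behind the plate at z=50 and start pushing.

```bash
python3 - <<'E'
from h import *
R=Rt(YAW)
manip.movel(W(48,38,100),R,200)
manip.movep(W(0.5,-208,100),R)
manip.movel(W(0.5,-208,50),R,120); manip.sleep(.2)
f0=F(); np.save("f0.npy",f0); print("base",f0.round(2),manip.read_t())
y=-208
for dy in [8,3]+[2]*8:
    y+=dy; manip.movel(W(0.5,y,50),R,25)
    f=F(2)-f0; print(y,ST(manip.read_ee_pos()).round(2),round(manip.read_ee_pos()[2],2),f.round(2),round(manip.read_t(),2))
    if f[1]<-6 : break
c=optics.camera("wrist"); cv2.imwrite("pics/w3.png",c["frame"][:,:,::-1])
E
```

```text
base [-0.64  0.87 -0.37] 13.6667
-200 [   0.51 -199.81] 50.04 [-0.28 -1.24 -0.05] 14.13
-197 [   0.49 -196.84] 49.97 [-0.07 -0.32  1.11] 14.4
-195 [   0.5  -194.91] 50.01 [ 0.95 -0.43  0.82] 14.65
-193 [   0.49 -192.87] 49.99 [ 0.29 -1.84  0.25] 14.9
-191 [   0.53 -190.86] 50.01 [ 0.98 -1.21  0.69] 15.15
-189 [   0.53 -188.85] 50.01 [-0.   -2.   -0.07] 15.4
-187 [   0.49 -186.85] 49.99 [ 0.63 -0.67  0.06] 15.65
-185 [   0.52 -184.8 ] 50.0 [ 0.77 -0.93  0.52] 15.9
-183 [   0.5  -182.82] 49.99 [ 1.02 -0.78  0.32] 16.15
-181 [   0.55 -180.85] 50.03 [ 0.67 -0.54 -0.7 ] 16.4
```

View pics/w3.png

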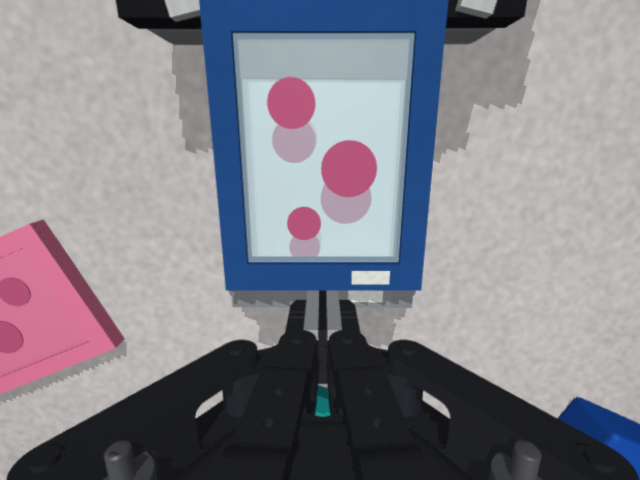

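Contact is made: the plate has moved about 11 mm, the middle plate shows behind its rear edge at (320,297), and it is straight. Continuing the push with a force watch.

```bash
cat > push.py <<'E'
from h import *
import sys
def push(y,y1,dy,lim,x=0.5,v=25):
    R=Rt(YAW); f0=np.load("f0.npy")
    while y<y1-1e-6:
        y=min(y+dy,y1); manip.movel(W(x,y,50),R,v)
        f=F(1)-f0; e=manip.read_ee_pos()
        print(round(y,2),ST(e).round(2),round(e[2],2),f.round(1),round(manip.read_t(),2))
        if f[1]<-lim: print("LIMIT"); break
    return y
E
python3 - <<'E'
from push import *
y=push(-181,-142,3,7)
c=optics.camera("wrist"); cv2.imwrite("pics/w4.png",c["frame"][:,:,::-1])
E
```

```text
-178 [   0.54 -177.79] 50.04 [ 0.8 -1.   0.1] 16.72
-175 [   0.52 -174.77] 50.02 [ 0.7 -0.4 -0. ] 16.98
-172 [   0.51 -171.78] 49.97 [ 0.8 -0.9  0.6] 17.25
-169 [   0.51 -168.8 ] 50.0 [ 1.  -0.9  0.5] 17.52
-166 [   0.51 -165.8 ] 50.01 [ 1.3 -0.2  0.1] 17.78
-163 [   0.5  -162.79] 49.97 [ 0.6 -0.9 -0. ] 18.05
-160 [   0.51 -159.81] 50.01 [ 0.5 -0.8  0.1] 18.32
-157 [   0.51 -156.79] 50.01 [ 1.  -1.8  0.6] 18.58
-154 [   0.5  -153.79] 49.99 [ 0.5 -0.1 -0.1] 18.85
-151 [   0.52 -150.82] 50.01 [ 0.5 -0.2  0.1] 19.12
-148 [   0.5  -147.76] 50.0 [ 0.9 -1.4 -0. ] 19.38
-145 [   0.53 -144.8 ] 50.01 [ 1.4 -0.8  0. ] 19.65
-142 [   0.5  -141.78] 49.99 [ 0.6 -0.9  0.3] 19.92
```

View pics/w4.png

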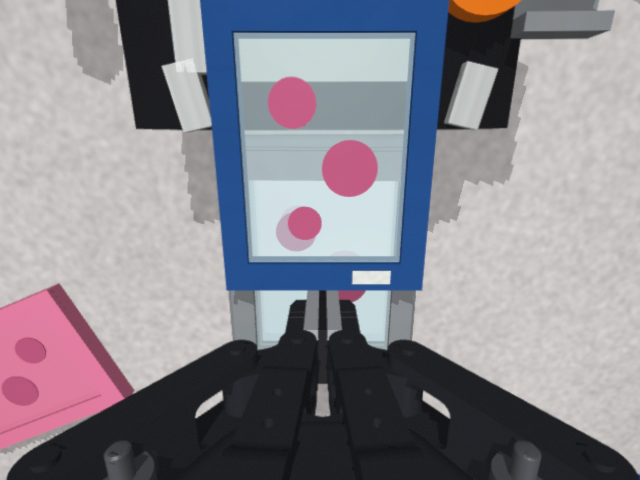

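Plate straight between the lead-ins, with its left edge by the rail flare at (205,90) and the orange nose just ahead. Next is the wedge-in, with finer steps.

```bash
python3 - <<'E'
from push import *
y=push(-142,-118,1.5,11)
c=optics.camera("wrist"); cv2.imwrite("pics/w5.png",c["frame"][:,:,::-1])
E
```

```text
-140.5 [   0.51 -140.43] 50.02 [ 0.4 -2.   0.9] 20.22
-139.0 [   0.48 -139.2 ] 50.08 [ 0.7 -3.2  0.1] 20.47
-137.5 [   0.53 -137.66] 50.12 [-0.  -4.   1.8] 20.72
-136.0 [   0.58 -135.97] 50.11 [-0.2 -3.9  1.7] 20.97
-134.5 [   0.57 -134.33] 50.05 [ 0.3 -3.5  2. ] 21.22
-133.0 [   0.55 -132.77] 50.01 [ 0.5 -3.6  0.9] 21.47
-131.5 [   0.53 -131.29] 49.98 [ 0.2 -2.6  1.6] 21.72
-130.0 [   0.51 -129.81] 49.99 [ 0.8 -2.6  2. ] 21.97
-128.5 [   0.51 -128.33] 50.0 [ 1.6 -2.6  2.2] 22.22
-127.0 [   0.52 -126.87] 50.03 [ 0.6 -2.6  1.9] 22.47
-125.5 [   0.49 -125.37] 50.01 [ 0.6 -2.7  1.6] 22.72
-124.0 [   0.48 -123.86] 49.98 [-0.1 -3.   1.1] 22.97
-122.5 [   0.51 -122.36] 50.0 [ 1.  -3.3  2.3] 23.22
-121.0 [   0.5  -120.83] 50.0 [ 1.1 -2.8  1.5] 23.47
-119.5 [   0.48 -119.33] 49.97 [-0.5 -2.6  0.8] 23.72
-118.0 [   0.49 -117.84] 49.99 [-0.  -2.6  0.4] 23.97
```

View pics/w5.png

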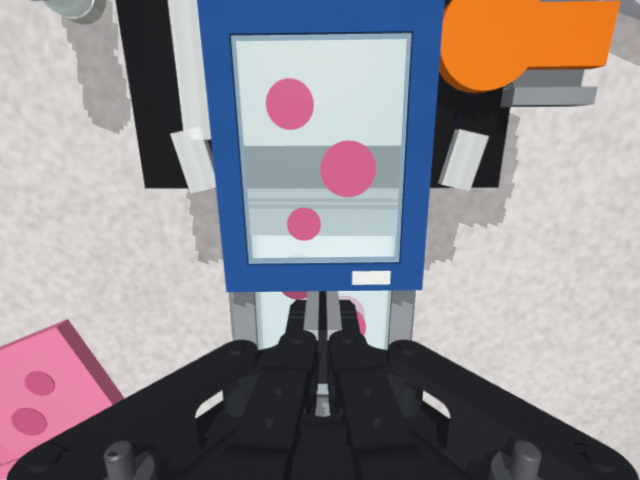

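Past the spring finger, with steady drag of about 2.6 N. On to the stop: coarse to y=-84, then fine.

```bash
python3 - <<'E'
from push import *
y=push(-118,-84,3,6)
c=optics.camera("wrist"); cv2.imwrite("pics/w6.png",c["frame"][:,:,::-1])
if y>-85: y=push(y,-66,1,5,v=10)
np.save("y.npy",y)
E
```

```text
-115 [   0.46 -114.6 ] 49.9 [ 1.2 -3.1  0.5] 24.28
-112 [   0.4  -111.53] 49.83 [ 0.2 -1.5  1.5] 24.55
-109 [   0.42 -108.53] 49.81 [ 0.4 -0.9 -0. ] 24.82
-106 [   0.51 -105.64] 49.97 [-0.6 -0.4  0. ] 25.08
-103 [   0.54 -102.68] 50.0 [ 0.1 -1.5 -0.2] 25.35
-100 [  0.55 -99.71] 50.02 [ 0.6 -0.4  0.9] 25.62
-97 [  0.53 -96.74] 49.98 [ 1.3 -1.7 -0. ] 25.88
-94 [  0.51 -93.73] 49.99 [ 0.7 -2.   0.4] 26.15
-91 [  0.52 -90.71] 50.02 [-0.5 -2.1 -0.5] 26.42
-88 [  0.52 -87.69] 50.01 [-0.4 -2.1  0.5] 26.68
-85 [  0.5  -84.69] 49.98 [ 0.8 -1.9 -1.1] 26.95
-84 [  0.54 -83.96] 50.0 [ 0.8 -2.  -0.9] 27.2
-83 [  0.52 -83.02] 50.01 [ 0.6 -2.8  0.2] 27.5
-82 [  0.51 -81.97] 50.02 [ 0.8 -2.8 -0.1] 27.75
-81 [  0.5  -80.89] 50.01 [ 0.2 -3.7 -0.6] 28.0
-80 [  0.52 -79.88] 50.02 [ 0.3 -2.5 -0.3] 28.25
-79 [  0.47 -78.86] 49.96 [-0.3 -3.2  0.1] 28.5
-78 [  0.51 -77.91] 49.98 [ 1.9 -2.9  0.3] 28.75
-77 [  0.47 -76.91] 49.98 [ 0.2 -2.2  0.1] 29.0
-76 [  0.48 -75.89] 49.97 [ 1.7 -2.7 -0.7] 29.25
-75 [  0.48 -74.88] 49.98 [ 0.5 -2.6  0.2] 29.5
-74 [  0.51 -73.88] 50.02 [ 0.9 -2.2 -0.3] 29.75
-73 [  0.49 -72.86] 49.99 [-0.5 -2.8 -0.3] 30.0
-72 [  0.48 -71.88] 49.99 [-0.3 -2.9 -0.6] 30.25
-71 [  0.5  -71.07] 50.01 [ 1.1 -3.9 -0.2] 30.5
-70 [  0.5  -70.49] 50.11 [-0.8 -4.8 -0.9] 30.75
-69 [  0.51 -69.97] 50.22 [-0.3 -8.4  0.3] 31.0
LIMIT
```

Pad contact came at TCP y≈-71.5, matching the visual estimate of about -71. Holding and checking.

```bash
python3 - <<'E'
from push import *
import pickle
f0=np.load("f0.npy")
for i in range(5):
    manip.sleep(.1); print((F(1)-f0).round(1),ST(manip.read_ee_pos()).round(2),round(manip.read_t(),2))
c=optics.camera("wrist"); cv2.imwrite("pics/w7.png",c["frame"][:,:,::-1])
pickle.dump(c,open("w7.pkl","wb"))
t=optics.camera("top"); crop(t,200,150,160,120,5,"pics/top7.png")
s=optics.camera("scene"); crop(s,260,220,160,100,5,"pics/scene7.png")
E
```

```text
[ 0.  -7.4 -1.6] [  0.52 -69.96] 31.1
[-0.1 -7.8 -0.6] [  0.51 -69.95] 31.2
[-0.7 -8.5 -1.2] [  0.53 -69.99] 31.3
[ 0.1 -8.1 -0.9] [  0.52 -69.97] 31.4
[-0.8 -8.1 -0.9] [  0.54 -70.01] 31.5
```

View pics/w7.png

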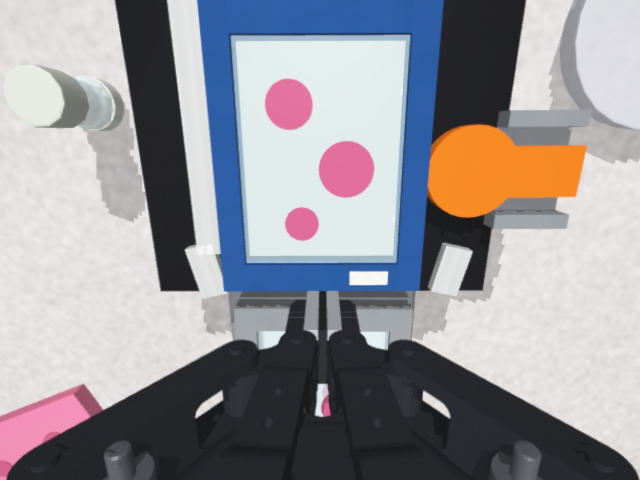

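View pics/scene7.png

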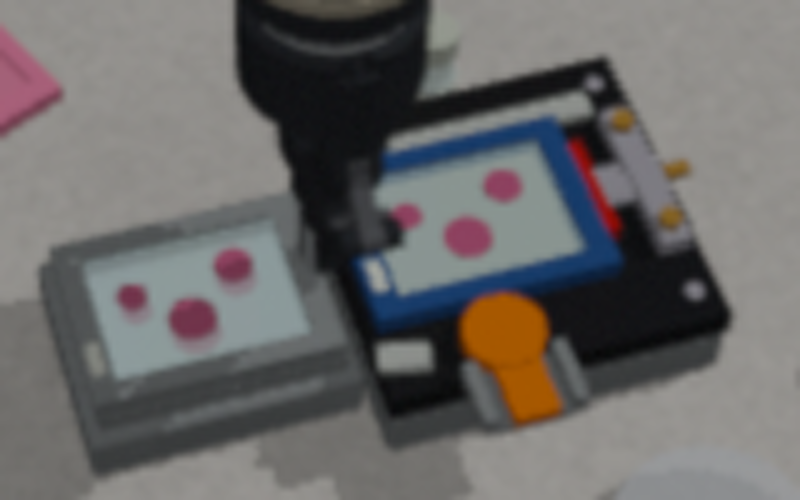

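Steady at about 8 N, with the plate's front edge against the red pad (scene crop ~(590,190)). I'll check its line and x against the rail from the wrist picture.

```bash
cat > align.py <<'E'
from meas import *
def lp(P):
    vx,vy,x,y=cv2.fitLine(P.astype(np.float32),cv2.DIST_HUBER,0,.01,.01).ravel(); a=np.degrees(np.arctan2(vy,vx)); a=a-180 if a>0 else a
    return RS.T@(np.array([x,y])-O),a+90-YAW
def check(c,v0,v1):
    m=blue(c,0); g=c["frame"].astype(int).sum(2); L=[];Rr=[];SL=[]
    for v in range(v0,v1):
        u=np.where(m[v,180:460])[0]+180
        L.append((u.min()-.5,v)); Rr.append((u.max()+.5,v))
        k=np.where(g[v,90:200]<120)[0]+90
        if len(k): SL.append((k.min()-.5,v))
    for n,P,z in(("L",L,54.5),("R",Rr,54.5),("stageL",SL,44.5)): print(n,*[np.round(q,2) for q in lp(onz(c,P,z)[:,:2])])
E
python3 - <<'E'
from align import *
import pickle
c=pickle.load(open("w7.pkl","rb")); check(c,5,110)
from push import push
y=push(-69,-68.7,.3,20,v=10)
f0=np.load("f0.npy")
for i in range(3): manip.sleep(.1); print((F(1)-f0).round(1),manip.read_t())
E
```

```text
L [-42.2   30.16] -0.1
R [42.   30.01] 0.4
stageL [-74.74  31.92] 0.39
-68.7 [  0.51 -69.93] 50.26 [-0.7 -8.7 -1.4] 31.9
[-0.6 -8.7 -1.5] 32.0
[ 0.7 -8.6 -1.8] 32.1
[-1.  -8.9 -1.9] 32.2
```

Aligned (centre x≈-0.1 mm, yaw within 0.5°), holding 8.7 N. Releasing slowly and backing off.

```bash
python3 - <<'E'
from align import *
import pickle
R=Rt(YAW)
manip.movel(W(0.5,-73,50),R,8)
manip.movel(W(0.5,-88,50),R,40)
manip.movel(W(0.5,-88,120),R,120)
manip.sleep(.3)
c=optics.camera("wrist"); cv2.imwrite("pics/w8.png",c["frame"][:,:,::-1]); pickle.dump(c,open("w8.pkl","wb"))
s=optics.camera("scene"); crop(s,260,220,160,100,5,"pics/scene8.png")
print(manip.read_t(),manip.read_ee_pos())
E
```

```text
34.5417 [627.11233869  14.84382063 119.6399385 ]
```

View pics/w8.png

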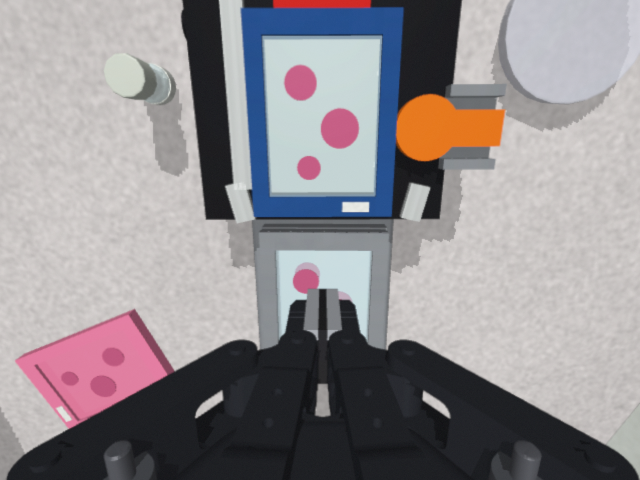

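View pics/scene8.png

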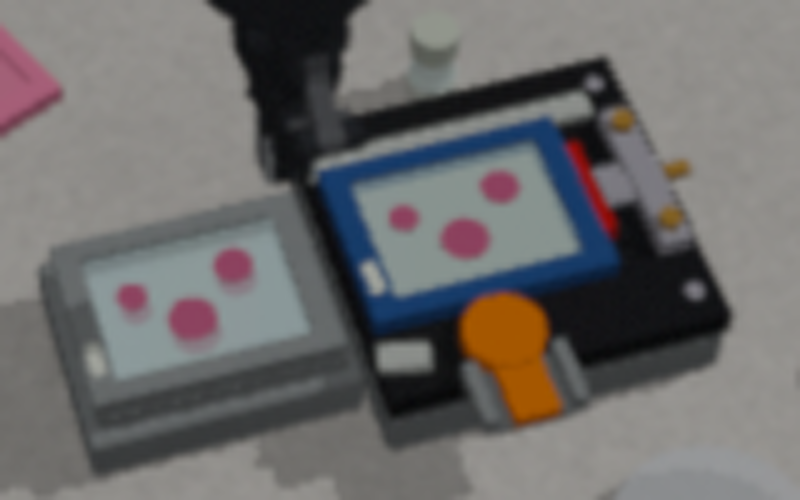

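```bash
python3 - <<'E'
from align import *
import pickle
c=pickle.load(open("w8.pkl","rb")); 
m=blue(c,0)
r,k=rect_mask(c,m,54.5,(230,0,190,225)); print(ST(r[0]).round(2),r[1],r[2]-YAW)
Rr=[(np.where(m[v,230:420])[0].max()+230.5,v) for v in range(20,90)]
L=[(np.where(m[v,230:420])[0].min()+229.5,v) for v in range(20,170)]
SL=[(np.where(c["frame"][v,150:235].astype(int).sum(1)<120)[0].min()+149.5,v) for v in range(60,205)]
for n,P,z in(("L",L,54.5),("R",Rr,54.5),("stageL",SL,44.5)): print(n,*[np.round(q,2) for q in lp(onz(c,P,z)[:,:2])])
for u in (285,320,360):
    print(u,[tuple(c["frame"][v,u]) for v in range(3,12)])
c7=pickle.load(open("w7.pkl","rb"))
for C,v0,v1 in ((c7,270,300),(c,205,225)):
    P=[(u,v0+np.where(blue(C,0)[v0:v1,u])[0].max()+.5) for u in ((240,250,270,280) )]
    print("rear y",[ST(p).round(2).tolist() for p in onz(C,P,54.5)])
E
```

```text
[-0.22 -6.62] (85.11038970947266, 110.74124908447266) -0.0662635803222642
L [-41.92  -8.24] -0.08
R [42.03 25.53] 0.02
stageL [-74.39 -13.2 ] 0.2
285 [(np.uint8(209), np.uint8(42), np.uint8(37)), (np.uint8(208), np.uint8(40), np.uint8(35)), (np.uint8(209), np.uint8(41), np.uint8(35)), (np.uint8(204), np.uint8(42), np.uint8(43)), (np.uint8(165), np.uint8(57), np.uint8(87)), (np.uint8(85), np.uint8(74), np.uint8(128)), (np.uint8(43), np.uint8(80), np.uint8(143)), (np.uint8(38), np.uint8(81), np.uint8(144)), (np.uint8(40), np.uint8(81), np.uint8(144))]
320 [(np.uint8(210), np.uint8(44), np.uint8(39)), (np.uint8(209), np.uint8(42), np.uint8(37)), (np.uint8(209), np.uint8(43), np.uint8(40)), (np.uint8(206), np.uint8(43), np.uint8(44)), (np.uint8(169), np.uint8(55), np.uint8(84)), (np.uint8(86), np.uint8(73), np.uint8(126)), (np.uint8(43), np.uint8(79), np.uint8(142)), (np.uint8(39), np.uint8(80), np.uint8(144)), (np.uint8(41), np.uint8(81), np.uint8(145))]
360 [(np.uint8(209), np.uint8(42), np.uint8(37)), (np.uint8(210), np.uint8(43), np.uint8(38)), (np.uint8(209), np.uint8(42), np.uint8(36)), (np.uint8(206), np.uint8(44), np.uint8(45)), (np.uint8(166), np.uint8(58), np.uint8(87)), (np.uint8(84), np.uint8(73), np.uint8(127)), (np.uint8(44), np.uint8(81), np.uint8(143)), (np.uint8(39), np.uint8(80), np.uint8(144)), (np.uint8(37), np.uint8(80), np.uint8(143))]
rear y [[-35.61, -60.83], [-31.26, -60.84], [-22.55, -60.87], [-18.2, -60.88]]Traceback (most recent call last):
  File "<stdin>", line 14, in <module>
    return umr_maximum(a, axis, None, out, keepdims, initial, where)
ValueError: zero-size array to reduction operation maximum which has no identity
```

```bash
python3 - <<'E'
from h import *
print(manip.read_t()); job.finish_job()
E
```

```text
34.5417
the job is handed in; nothing more can be done
```

I slid the blue plate off the stack with the shut fingers, past the spring finger and onto the red pad. I held it there at a steady 8 to 9 N for about a second, backed off slowly and handed the job in at 34.5 s. The job reports no verdict.

**Pushing forces:** The highest push I read at the wrist was 8.9 N, against the 15 N limit. I only read it at the end of each step, with about 1 N of noise, so a brief peak in between would not show. The force on the pad was inferred, not measured: about 5 to 6 N after taking off 2.6 N of drag.

**Last checks, after letting go:**
- **Position:** The plate centre is at stage x ≈ 0 mm (-0.2 to +0.1 mm by different edges), so it lies against the rail.
- **Line:** Its yaw is within about 0.3° of the stage. The stage-edge fits themselves differ by up to 0.5°; the limit is 1.7°.
- **Pad contact:** The plate's front edge meets the red pad in the picture with no dark gap. That contact was checked by sight only.
- **Surroundings:** By eye in the pictures, the two grey plates, the vial and the orange finger looked undisturbed. I did not measure them, and the box, bottle and beaker were outside my last pictures.

One check failed: comparing the rear edge before and after release stopped with an error. I could only estimate the spring-back roughly, at about 1 mm.

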